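# Close up the misting unit after flushing

## Robot

A 6-joint arm with a two-finger parallel gripper is mounted at the origin on the work surface. World frame = base frame: x ahead of the robot, y to its left, z up, the work surface at z = 0. Lengths are in m, angles in degrees, forces in N, time in s.
With the tool pointing down it reaches from about 0.25 to 0.725 m from the base axis. Payload 9.7 kg.
Tool frame: the origin (TCP) lies on the centre line of the jaws, within the pads' length; the fingertips stand 22 mm ahead of it and the grasp point (between the pads) lies 3 mm ahead of it; z points along the fingers, y is the direction in which the jaws open and shut (so a half turn about z gives the same grasp; the last joint's range is limited). The gripper opens to 85 mm and grips with 20 to 120 N. Pads are 22 mm wide; open, the fingers measure 114 mm over their backs; the gripper's body (76 mm by 85 mm) begins 54 mm behind the grasp point. The pads swing forward as they close: fully open they stand 13 mm farther back than shut.
Start: joints at [70.073, 4.979, 10.078, 95.1, 0, 90], TCP at [0.187, 0.517, 0.253] pointing down, gripper open.
Joint ranges: [-179.16, 179.16], [-48.56, 103.87], [-65.8, 70.77], [-126.05, 130.52], [-82.76, 87.17], [-180, 180]. Speed limits (degrees/s): [127.2, 127.2, 147.25, 180, 180, 180].

## Interface

Orientations are given as [roll, pitch, yaw] about the fixed x, y, z axes, in that order (R = Rz(yaw) Ry(pitch) Rx(roll)).
In Python, from workcell import monitor, eyes, job gives the robot as it stands. The module is installed in compiled form; this text tells all that it offers.
- The arm moves only by the tool drive_tool, never from a script. Its argument "plan" is a list of rows, each a list of 3 entries, a list of its own where there are three numbers: the opening, from 0 (shut) to 1 (fully open), then the shift along the world's x, y, z in m, then the turn about the world's z in degrees. In form: [[gripper, [x, y, z], yaw], ...]. A call has 1 to 10 rows; each row shifts and turns the commanded pose from where the row before left it; what a row does not reach is not made up. A row lasts 1/8 s, in which the tool goes at most 62.5 mm and 10.7 degrees, less where a joint would pass 70% of its speed; a pose out of reach is approached as far as the arm can. A call is refused whole if a number of a shift passes 0.0625 or a number of a turn 10.7, either way. A call with a gripper value outside its range is refused whole. The fingers move at their own pace and stop on an object; "grip_force" is the grip in N (left out, the last holds). Time passes only in rows, so rows that do not move let the fingers close. It gives the time, the measured TCP pose, the force and the opening at its end, in the units of the state.
- monitor.get_obs(): the state, without advancing time (a new reading comes with each control period).
- eyes.camera(name): name is "scene" or "top" or "wrist"; returns (picture, depth): 420x560x3 uint8, red, green, blue; 420x560 float32, m along the optical axis (not along the pixel's ray), 0 where there is no reading.
- eyes.camera_params(name): a dict with "fx", "fy", "cx", "cy" (pixels), "dist_coeffs" ([k1, k2, p1, p2, k3] as OpenCV has them; the pictures are not rectified), "extrinsics" (4x4, takes a point from world to camera coordinates); the wrist camera has in their place "mount" (4x4, takes a point from camera to tool coordinates, whose origin is the TCP and whose axes are the flange's). Camera axes: x right, y down, z forward; pixel columns grow to the right and rows downward; lengths in m; the calibration is good to about 2 mm. A picture is of the moment at which its call begins: read the wrist's pose just before it. camera_params takes no time and is no camera call.
- job.job_done(): hands the job in, once; it reports no verdict.
The state is a dict: "time": time; "q": joint angles; "qd": joint speeds; "joint_efforts": joint torques, N m; "ee_pos": TCP position; "tcp_rot": TCP orientation; "wrist_force": force on the tool from outside, world axes, zero at the start; "torque": the same for the moment, N m; "opening": finger opening in m.
Only numpy, scipy, OpenCV 4.12 (cv2) and the standard library are available. Lean on these libraries where they do the work, as an engineer would, in place of code of your own. Each camera call takes 0.05 s, during which the arm holds its last target.

## Task

The growing-room misting unit has been flushed. First close its drain by turning the lever valve fully to its closed stop (lever square across the pipe); then turn the wing fastener on top of the access panel until the wing lines up with the two raised ribs on the panel, and then press the panel down fully flush on its gasket. Finish while still holding the panel pressed down with the gripper (do not let go: it springs up), and leave the bottles and the brush undisturbed.

Things in the scene. Friction and masses are not known exactly. Their poses are not given: they have to be found in the camera images.
- mister: White misting unit fixed to the bench, 200 (x) x 300 (y) x 100 mm high; origin: centre of its underside. On top: the square access panel, centred 50 mm towards -y, and a round grey outlet stub, 72 mm across, top at 145 mm, centred 92 mm towards +y. A brass drain pipe with the valve leaves its -y side along -y at 55 mm height and ends 274 mm from the origin.
- panel (a joint): Slide of the 150 x 150 x 6 mm access panel. 0 = up, its top 122 mm above the bench; 0.012 = fully down, flush on the gasket, top at 110 mm. Springs lift it: 3 N at first, 9 N to hold it down. While the wing is over about 0.16 rad off the ribs, the fastener's foot meets the slotted frame below and blocks the panel after 2 mm. Press anywhere on the panel or through the wing.
- panel_top (a point): Centre of the panel's upper face, on the wing's axis; moves with the panel. Axes parallel to those of the misting unit.
- wing (a joint): Turn of the wing fastener about its vertical axis, positive anticlockwise from above, -0.6 to 1.6. 0 = wing along the unit's y axis, lined up with the two dark raised ribs on the panel (6 x 30 mm, 32 to 62 mm either side of the axis) and the slot below. No stop at 0; stays where it is left (0.05 N m friction).
- wing_grip (a point): Centre of the dark steel wing, a flat upright bar 46 mm long (its own y axis), 10 mm thick (its own x axis) and 28 mm high, on the wing's axis 17 mm above the panel's top; the wing's top is 31 mm above the panel's top. A flange 34 mm across, 3 mm high, lies under it.
- drain_lever (a joint): Turn of the drain valve's lever about a vertical axis. 0 = open, lever along the pipe pointing to the unit's -y; 1.571 = closed stop, lever square to the pipe pointing to the unit's -x (turns clockwise seen from above). Stiff, about 0.2 N m, stays where it is left.
- lever_pivot (a point): On the lever's turning axis at the lever's mid height (97 mm above the bench), 220 mm from the unit's origin towards its -y.
- lever_grip (a point): Middle of the grey grip of the lever, 65 mm from the pivot. The flat steel lever is 16 mm wide, the grip 16.5 mm wide and 8 mm thick, and its end lies 89 mm from the pivot. The lever's own -y axis points from the pivot to the end.
- bottle0_mid (a point): Bystander: a white culture bottle, 80 mm across, 150 mm high, standing; the point is half-way up.
- bottle1_mid (a point): Bystander: a second such bottle.
- brush_mid (a point): Bystander: a cleaning brush 200 mm long lying on the bench; the point is at its middle.

How it is judged (in metres and radians):
On the way, in this order (a step that is already met when the one before it is completed fails the run):
1. the drain lever is at its closed stop, while the fastener is not yet lined up (value of joint drain_lever above 1.45 rad and value of joint wing above 0.3 rad), for 0.2 s.
2. the wing is lined up with the ribs, the panel not yet pressed down (value of joint drain_lever above 1.45 rad and value of joint wing between -0.16 and 0.16 rad and value of joint panel below 0.007 m), for 0.1 s.
3. the panel is pressed flush (value of joint panel above 0.01 m and value of joint wing between -0.18 and 0.18 rad), for 0.2 s.
At the end, for the whole second after the job is handed in: The drain lever is within 0.12 rad of its closed stop, the wing within 0.18 rad of the ribs, and the panel is held down by the fingers (more than 2 N) within 2 mm of flush (all of step 3 and value of joint drain_lever above 1.45 rad and contact force between the fingers and panel above 2 N); the arm keeps its last pose, push and grip.
It fails at once if a bottle is shoved or tipped (distance of any of bottle0_mid, bottle1_mid from where it was at the start of the episode above 0.03 m).
It fails at once if the brush is shoved (distance of brush_mid from where it was at the start of the episode above 0.03 m).
It also fails if it takes over 58 s, if anything falls off the work surface, if the arm or the gripper's body presses on something with over 40 N, if the wrist force passes 120 N, or if a joint passes its speed limit or range.

## Working session

There is one attempt and no reset: what is moved stays moved. The work goes in short steps, Python scripts to look and compute and a tool call to move; the robot and the scene stay as the last step left them, time stands still between calls to the robot, and variables do not carry over. Pictures are saved under pics/ and viewed, and the job is handed in when it is done.

Besides the shell and the picture viewer there is one more tool, called after ">>>" as name([rows], argument=value, ...), one row to a line, values as JSON. drive_tool: Moves the arm, as the interface text tells. Its arguments: {"type":"object","properties":{"plan":{"type":"array","items":{"type":"array"}},"grip_force":{"type":"number"}},"required":["plan"]}

```bash
mkdir -p pics; python3 - <<'E'
from workcell import monitor, eyes
import cv2, numpy as np
print(monitor.get_obs())
for n in ("scene","top"):
    im,d=eyes.camera(n); cv2.imwrite(f"pics/{n}0.png",im[:,:,::-1]); np.save(f"pics/{n}0_d.npy",d); np.save(f"pics/{n}0.npy",im)
    p=eyes.camera_params(n); print(n,p)
E
```

```text
{'time': 0.0, 'q': array([7.00709371e+01, 5.01220884e+00, 1.00346883e+01, 9.50988569e+01,
       2.47523274e-04, 9.00009933e+01]), 'qd': array([ 0.06284555, -0.12089764,  0.02678624,  0.03082547, -0.00244926,
        0.02036045]), 'joint_efforts': array([-5.11631370e-04, -5.20392752e+01,  4.64803147e+01,  1.63529674e-02,
       -6.57482474e-05, -6.38039893e-06]), 'ee_pos': array([0.18740453, 0.51688329, 0.2525745 ]), 'tcp_rot': array([-1.79923623e+02, -2.46198987e-04,  1.60069943e+02]), 'wrist_force': array([-0.18967162,  0.17590631, -0.29252389]), 'torque': array([-0.03002165, -0.02210509,  0.0154377 ]), 'opening': 0.08519283806518357}
scene {'fx': 428.9020889701981, 'fy': 428.9020889701981, 'cx': 280.4222200299655, 'cy': 216.4517019296709, 'dist_coeffs': array([-0.11225148,  0.        ,  0.        ,  0.        ,  0.        ]), 'extrinsics': array([[-0.78033034,  0.62536105, -0.00284976,  0.43647184],
       [ 0.3993801 ,  0.49483261, -0.77177472, -0.13069173],
       [-0.48122769, -0.60337737, -0.63588966,  1.38215364],
       [ 0.        ,  0.        ,  0.        ,  1.        ]])}
top {'fx': 433.1198253013816, 'fy': 433.1198253013816, 'cx': 286.4067518949436, 'cy': 213.66780446142133, 'dist_coeffs': array([-0.03756868,  0.        ,  0.        ,  0.        ,  0.        ]), 'extrinsics': array([[-0.00694125, -0.99974713, -0.02138904,  0.01474618],
       [-0.99881416,  0.00796235, -0.04802995,  0.56861568],
       [ 0.04818811,  0.02103029, -0.99861686,  1.3781068 ],
       [ 0.        ,  0.        ,  0.        ,  1.        ]])}
```

View pics/top0.png

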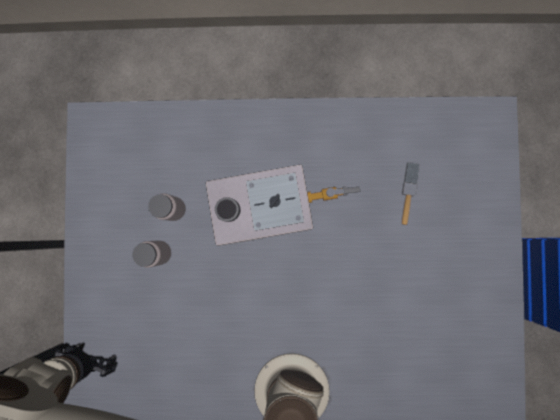

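View pics/scene0.png

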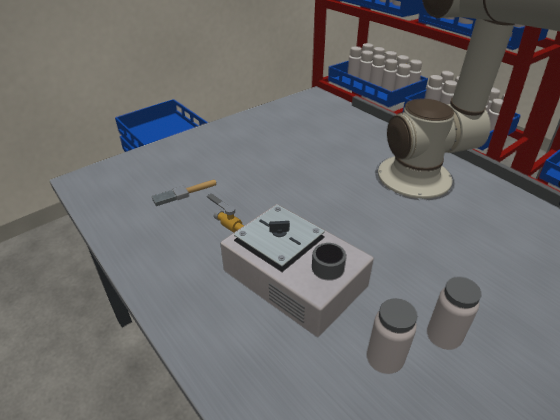

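The top view shows the unit at about (260,205) with its wing at (275,201), ribs at (259,204) and (291,198), and the lever end at (360,189). The bottles are at (162,207) and (147,253), the brush at (410,190). I'll zoom in and measure.

```bash
cat > h.py <<'E'
import numpy as np, cv2
from workcell import eyes, monitor
from scipy.spatial.transform import Rotation as R
def ray(n,uv,z,T=None):
    p=eyes.camera_params(n)
    K=np.array([[p['fx'],0,p['cx']],[0,p['fy'],p['cy']],[0,0,1]])
    uv=np.array(uv,float).reshape(-1,1,2)
    x=cv2.undistortPoints(uv,K,np.array(p['dist_coeffs']))[:,0]
    c=np.c_[x,np.ones(len(x))]
    if n=='wrist': M=T
    else: M=np.linalg.inv(p['extrinsics'])
    d=c@M[:3,:3].T; o=M[:3,3]
    return o+d*((np.broadcast_to(z,len(d))-o[2])/d[:,2])[:,None]
def wristT(o):
    T=np.eye(4);T[:3,:3]=R.from_euler('xyz',o['tcp_rot'],degrees=True).as_matrix();T[:3,3]=o['ee_pos']
    return T@eyes.camera_params('wrist')['mount']
E
python3 - <<'E'
import numpy as np, cv2
from h import *
im=np.load('pics/top0.npy')
c=cv2.resize(im[155:255,200:370],None,fx=4.7,fy=4.7,interpolation=cv2.INTER_CUBIC)
cv2.imwrite('pics/topz.png',c[:,:,::-1])
g=im.max(2).astype(int)
m=(g<90).astype(np.uint8); m[:160]=0;m[250:]=0;m[:,:205]=0;m[:,320:]=0
n,l,s,ce=cv2.connectedComponentsWithStats(m)
for i in range(1,n):
    if s[i,4]>5: print(s[i],ce[i], ray('top',ce[i],.124)[0])
print(eyes.camera_params('wrist'))
E
```

```text
[270 195  10  12  91] [274.37362637 200.92307692] [0.60151037 0.04360962 0.124     ]
[217 199  19  20 303] [225.97689769 208.76567657] [0.57940914 0.187698   0.124     ]
[231 203   9  18  32] [236.96875 212.15625] [0.56905494 0.15492531 0.124     ]
{'fx': 304.1227763150921, 'fy': 304.1227763150921, 'cx': 279.96011226137006, 'cy': 208.83953499117143, 'dist_coeffs': array([-0.06208696,  0.        ,  0.        ,  0.        ,  0.        ]), 'mount': array([[ 6.53307673e-04, -9.61895327e-01, -2.73417177e-01,
         6.94792415e-02],
       [ 9.99999738e-01,  7.13266646e-04, -1.19891341e-04,
        -4.70822742e-04],
       [ 3.10342273e-04, -2.73417027e-01,  9.61895542e-01,
        -1.20768643e-01],
       [ 0.00000000e+00,  0.00000000e+00,  0.00000000e+00,
         1.00000000e+00]])}
```

View pics/topz.png

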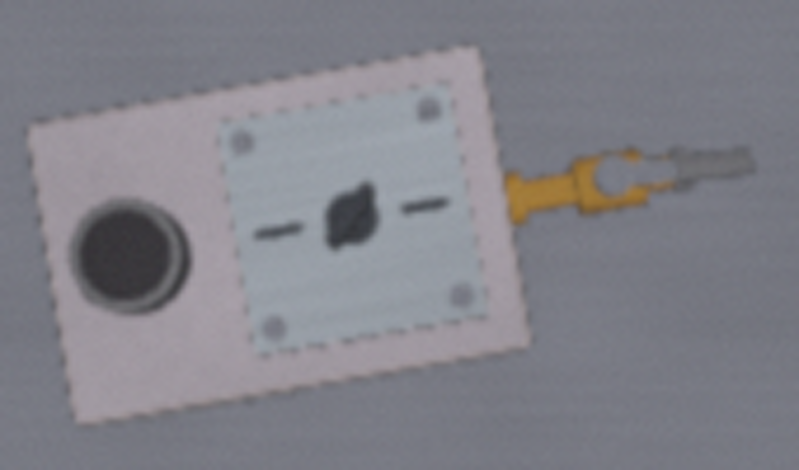

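```bash
python3 - <<'E'
import numpy as np, cv2
from h import *
f=lambda u,v:(200+(u+.5)/4.7-.5,155+(v+.5)/4.7-.5)
r=ray('top',[f(279,232),f(425,206)],.124); a=r.mean(0); d=r[1]-r[0]
print('ribs',r,np.linalg.norm(d)); 
# unit -y dir = d
ny=d/np.linalg.norm(d); print('axis',a,'-y dir',ny,'unit yaw',np.degrees(np.arctan2(ny[0],-ny[1])))
c=ray('top',[f(30,126),f(478,46),f(530,345),f(78,422)],.1); print('corners',c,c.mean(0),np.linalg.norm(c[1]-c[0]),np.linalg.norm(c[2]-c[1]))
yd=-(c[1]-c[0]+c[2]-c[3]);print('yaw',np.degrees(np.arctan2(-yd[0],yd[1])))
print('lever',ray('top',[f(614,175),f(757,160)],.1))
w=ray('top',[f(366,185),f(336,246)],.153);print('wing',w,w.mean(0))
print('bottle',ray('top',[(162,205),(147,254)],.15),'brush',ray('top',[(412,163),(405,222)],.015))
E
```

```text
ribs [[ 0.5928512   0.08940424  0.124     ]
 [ 0.60849946 -0.00287414  0.124     ]] 0.09359577163321785
axis [0.60067533 0.04326505 0.124     ] -y dir [ 0.16718984 -0.98592472  0.        ] unit yaw 9.624470567785718
corners [[ 0.66472838  0.25269198  0.1       ]
 [ 0.71368286 -0.03751497  0.1       ]
 [ 0.52076033 -0.06908695  0.1       ]
 [ 0.47339856  0.2212704   0.1       ]] [0.59314253 0.09184011 0.1       ] 0.2943070056918743 0.19548884565660254
yaw 9.419637741910371
lever [[ 0.62941821 -0.12403918  0.1       ]
 [ 0.63829568 -0.21581968  0.1       ]]
wing [[0.61939099 0.03307254 0.153     ]
 [0.58183659 0.05179585 0.153     ]] [0.60061379 0.0424342  0.153     ]
bottle [[0.59045977 0.37190829 0.15      ]
 [0.44754599 0.41537331 0.15      ]] brush [[ 0.72881534 -0.39527472  0.015     ]
 [ 0.53894884 -0.36871678  0.015     ]]
```

Ribs, corners, pivot and wing all fit the given sizes: rib spacing is 93.6 mm against 94, unit yaw about 9.5°, wing at about +0.94 rad. I'll move above the unit and refine with the wrist camera.

>>> drive_tool([
  [0, [0.025, -0.05, 0.01], 2.5],
  [0, [0.03, -0.052, 0.01], 2.5],
  [0, [0.03, -0.052, 0.01], 2.5],
  [0, [0.03, -0.052, 0.01], 2.5],
  [0, [0.03, -0.052, 0.01], 2.5],
  [0, [0.04, -0.045, 0.01], 2.5],
  [0, [0.04, -0.045, 0.01], 2.5],
  [0, [0.04, -0.045, 0.01], 2.5],
  [0, [0.04, -0.045, 0.01], 2.5],
  [0, [0.04, -0.045, 0.01], 2.5],
], grip_force=40)

```text
time: 1.35
ee_pos: [0.5335, 0.0322, 0.3534]
tcp_rot: [180.0, -0.0, -174.9]
wrist_force: [0.7, 1.5, 0.6]
opening: 0.0001
```

>>> drive_tool([
  [0, [0, -0.03, 0], 0],
  [0, [0, -0.02, 0], 0],
  [0, [0, 0, 0], 0],
])

```text
time: 1.72
ee_pos: [0.5325, -0.017, 0.3528]
tcp_rot: [180.0, -0.1, -175.0]
wrist_force: [0.0, -0.1, 0.1]
opening: -0.0
```

```bash
python3 - <<'E'
import numpy as np, cv2
from h import *
o=monitor.get_obs(); im,d=eyes.camera('wrist')
np.savez('pics/w1.npz',im=im,d=d,T=wristT(o)); cv2.imwrite('pics/w1.png',im[:,:,::-1])
print(o['time'],o['q'],o['ee_pos'],o['tcp_rot'],wristT(o))
E
```

```text
1.725 [-1.83315899e+00  6.31081740e+00  2.28817792e+01  1.06622756e+02
 -1.10080798e-03 -6.78545492e+00] [ 0.5324942  -0.01704784  0.35281825] [ 1.79994974e+02 -5.15612618e-02 -1.75047701e+02] [[-8.69770067e-02  9.58524620e-01  2.71413990e-01  4.63229659e-01]
 [ 9.96210308e-01  8.37277307e-02  2.35518420e-02 -2.34361011e-02]
 [-1.49857023e-04  2.72433883e-01 -9.62174494e-01  4.73649969e-01]
 [ 0.00000000e+00  0.00000000e+00  0.00000000e+00  1.00000000e+00]]
```

View pics/w1.png

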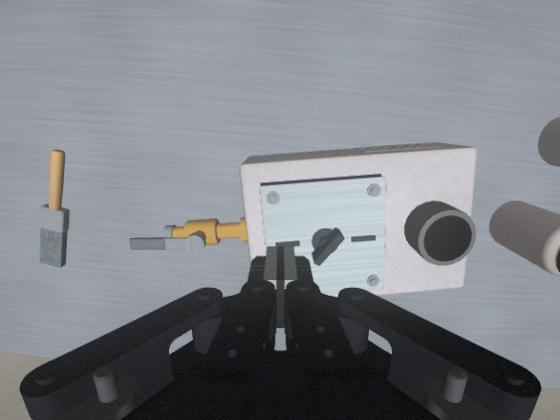

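The wrist view shows the ribs at about (288,244) and (364,238), the wing between (341,231) and (316,262), the lever tip at (131,243) and the pivot at (195,242).

```bash
python3 - <<'E'
import numpy as np, cv2
from h import *
z=np.load('pics/w1.npz'); T=z['T'];im=z['im']
c=cv2.resize(im[200:290,120:400],None,fx=2.85,fy=2.85,interpolation=cv2.INTER_CUBIC);cv2.imwrite('pics/w1z.png',c[:,:,::-1])
r=ray('wrist',[(288,244),(364,238.5)],.124,T);print(r,r.mean(0),np.linalg.norm(r[1]-r[0]))
print(ray('wrist',[(131,243),(195,242)],.101,T)); w=ray('wrist',[(340.5,232),(317,261)],.153,T);print(w,w.mean(0),np.linalg.norm(w[1]-w[0]))
d=w[0]-w[1];print(np.degrees(np.arctan2(-d[0],d[1])))
E
```

```text
[[ 0.60600724 -0.00104436  0.124     ]
 [ 0.5907697   0.09188336  0.124     ]] [0.59838847 0.0454195  0.124     ] 0.09416870173019568
[[ 0.63300673 -0.20870912  0.101     ]
 [ 0.62350373 -0.12222893  0.101     ]]
[[0.57469604 0.05450234 0.153     ]
 [0.61233628 0.03247966 0.153     ]] [0.59351616 0.043491   0.153     ] 0.043609468584317496
59.66881217215162
```

View pics/w1z.png

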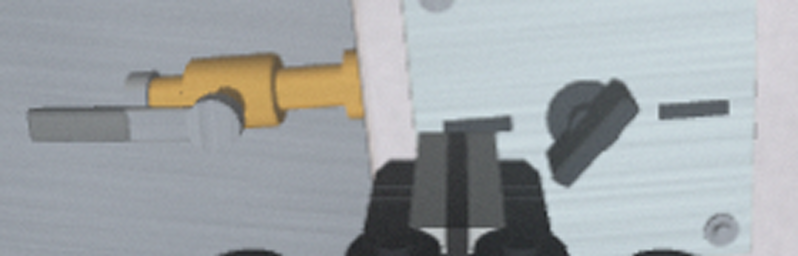

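>>> drive_tool([
  [0, [0.033, -0.042, 0], 0],
  [0, [0.033, -0.042, 0], 0],
  [0, [0.033, -0.042, -0.01], 0],
  [0, [0.033, -0.043, -0.04], 0],
  [0, [0, 0, -0.05], 0],
  [0, [0, 0, -0.05], 0],
  [0, [0, 0, -0.04], 0],
  [0, [0, 0, -0.02], 0],
  [0, [0, 0, 0], 0],
])

```text
time: 2.9
ee_pos: [0.6614, -0.1804, 0.1442]
tcp_rot: [179.9, -0.2, -174.9]
wrist_force: [-0.1, -0.4, -0.0]
opening: -0.0001
```

```bash
python3 - <<'E'
import numpy as np, cv2
from h import *
o=monitor.get_obs(); im,d=eyes.camera('wrist')
np.savez('pics/w2.npz',im=im,d=d,T=wristT(o)); cv2.imwrite('pics/w2.png',im[:,:,::-1])
print(o['time'],o['ee_pos'],o['q'],o['wrist_force'])
E
```

```text
2.9 [ 0.66139367 -0.18040587  0.14424765] [-1.52600727e+01  2.34170286e+01  2.01027205e+01  8.68853235e+01
  7.49572018e-03 -2.03992182e+01] [-0.06935957 -0.35359604 -0.03601914]
```

View pics/w2.png

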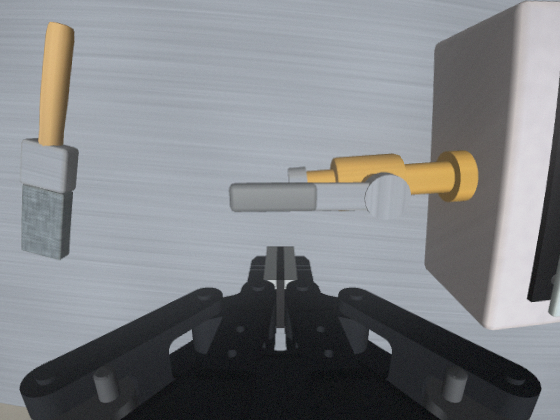

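>>> drive_tool([
  [0, [0.003, -0.005, -0.02], 0],
  [0, [0, 0, -0.021], 0],
  [0, [0, 0, 0], 0],
])

```text
time: 3.32
ee_pos: [0.6645, -0.1868, 0.1031]
tcp_rot: [179.9, -0.1, -174.9]
wrist_force: [-0.9, 0.3, 0.1]
opening: -0.0001
```

```bash
python3 - <<'E'
import numpy as np
from h import *
o=monitor.get_obs();print(o['ee_pos'],o['wrist_force'])
p=np.array([.628,-.124]);q=o['ee_pos'][:2]
for f in [-84,-94,-104,-114,-124,-134,-144,-154,-164,-171,-173]:
    a=np.radians(f);u=np.array([np.cos(a),np.sin(a)]);n=np.array([-u[1],u[0]])
    w=p+.065*u+.019*n;print(f,w.round(4),(w-q).round(4));q=w
E
```

```text
[ 0.66446887 -0.18677835  0.10314164] [-0.88276542  0.29327549  0.14215175]
-84 [ 0.6537 -0.1867] [-0.0108  0.0001]
-94 [ 0.6424 -0.1902] [-0.0113 -0.0035]
-104 [ 0.6307 -0.1917] [-0.0117 -0.0015]
-114 [ 0.6189 -0.1911] [-0.0118  0.0006]
-124 [ 0.6074 -0.1885] [-0.0115  0.0026]
-134 [ 0.5965 -0.184 ] [-0.0109  0.0046]
-144 [ 0.5866 -0.1776] [-0.0099  0.0064]
-154 [ 0.5779 -0.1696] [-0.0087  0.008 ]
-164 [ 0.5708 -0.1602] [-0.0072  0.0094]
-171 [ 0.5668 -0.1529] [-0.004   0.0072]
-173 [ 0.5658 -0.1508] [-0.001   0.0022]
```

>>> drive_tool([
  [0, [-0.011, 0, 0], 0],
  [0, [-0.011, -0.0035, 0], -10],
  [0, [-0.012, -0.0015, 0], -10],
  [0, [-0.012, 0.0005, 0], -10],
  [0, [-0.0115, 0.0025, 0], -10],
  [0, [-0.011, 0.0045, 0], -10],
  [0, [-0.01, 0.0065, 0], -10],
  [0, [-0.0085, 0.008, 0], -10],
  [0, [-0.007, 0.0095, 0], -10],
])

```text
time: 4.45
ee_pos: [0.5706, -0.1612, 0.1068]
tcp_rot: [179.9, 0.2, 104.7]
wrist_force: [-0.6, -4.4, 0.2]
opening: -0.0
```

```bash
python3 - <<'E'
import numpy as np, cv2
from h import *
o=monitor.get_obs(); im,d=eyes.camera('wrist'); cv2.imwrite('pics/w3.png',im[:,:,::-1])
print(o['time'],o['ee_pos'],o['q'],o['wrist_force'])
E
```

```text
4.45 [ 0.57059623 -0.16120816  0.10678867] [-15.73274715  10.31958851  -0.19915918  79.34008483  -0.09831494
  59.58002299] [-0.63213496 -4.40652395  0.21426864]
```

View pics/w3.png

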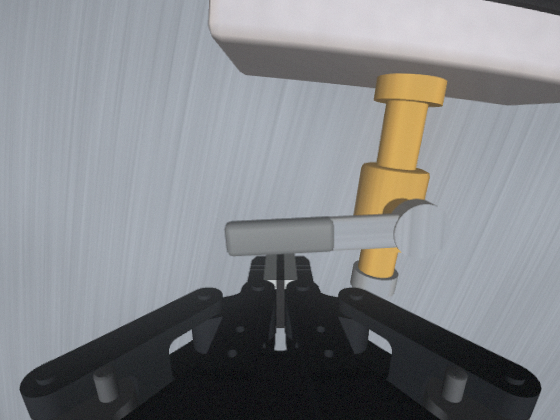

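The push is working: the lever is nearly square to the pipe, with 4.4 N at the wrist. I'll keep pushing until it meets the stop.

>>> drive_tool([
  [0, [-0.003, 0.005, 0], -5],
  [0, [-0.002, 0.004, 0], 0],
  [0, [-0.001, 0.003, 0], 0],
  [0, [0, 0, 0], 0],
])

```text
time: 5.0
ee_pos: [0.5665, -0.1517, 0.1068]
tcp_rot: [179.8, 0.5, 100.2]
wrist_force: [5.3, -19.8, 0.2]
opening: -0.0
```

>>> drive_tool([
  [0, [0, 0.003, 0], 0],
  [0, [0, 0, 0], 0],
  [0, [0, 0, 0], 0],
])

```text
time: 5.38
ee_pos: [0.5664, -0.1512, 0.1069]
tcp_rot: [179.9, 0.7, 100.0]
wrist_force: [5.2, -31.8, 0.1]
opening: 0.0001
```

>>> drive_tool([
  [0, [0, -0.02, 0], 0],
  [0, [0, -0.02, 0], 0],
  [0, [0, 0, 0.04], 0],
  [0, [0, 0, 0.05], 0],
  [0, [0, 0, 0.05], 0],
  [0, [0, 0, 0.05], 0],
  [0, [0, 0, 0], 0],
])

```text
time: 6.25
ee_pos: [0.5659, -0.1859, 0.2997]
tcp_rot: [179.7, 0.1, 100.2]
wrist_force: [0.8, -0.0, -0.8]
opening: 0.0001
```

```bash
python3 - <<'E'
import numpy as np, cv2
from h import *
o=monitor.get_obs(); im,d=eyes.camera('wrist'); cv2.imwrite('pics/w4.png',im[:,:,::-1])
np.savez('pics/w4.npz',im=im,d=d,T=wristT(o))
print(o['time'],o['ee_pos'],o['tcp_rot'],o['wrist_force'])
E
```

```text
6.25 [ 0.56588915 -0.18585261  0.29965046] [1.79660295e+02 1.44819172e-01 1.00168859e+02] [ 0.78416743 -0.00813288 -0.81512562]
```

View pics/w4.png

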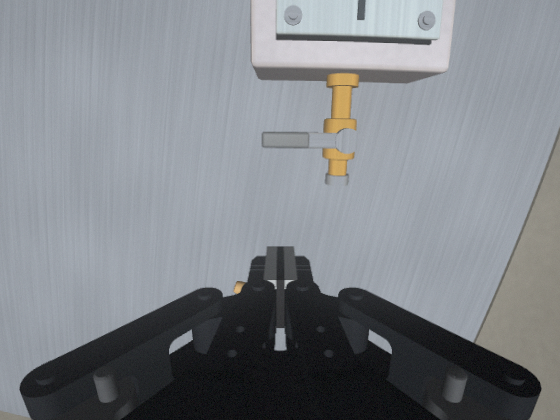

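The lever is square to the pipe: grip end at (262,139), pivot at (345,141), pipe running vertically in the picture. The stop was felt at 32 N. Next I'll go above the wing and open the jaws.

>>> drive_tool([
  [1, [0.005, 0.03, 0], 8.5],
  [1, [0.005, 0.04, 0], 8.5],
  [1, [0.006, 0.04, 0], 8.5],
  [1, [0.006, 0.04, -0.01], 8.5],
  [1, [0.006, 0.04, -0.02], 8.5],
  [1, [0.006, 0.04, -0.02], 8.5],
  [1, [0, 0, -0.02], 0],
  [1, [0, 0, 0], 0],
  [1, [0, 0, 0], 0],
])

```text
time: 7.42
ee_pos: [0.599, 0.0442, 0.2253]
tcp_rot: [-180.0, -0.0, 151.1]
wrist_force: [-0.4, 0.2, -0.0]
opening: 0.0853
```

```bash
python3 - <<'E'
import numpy as np, cv2
from h import *
o=monitor.get_obs(); im,d=eyes.camera('wrist'); cv2.imwrite('pics/w5.png',im[:,:,::-1])
np.savez('pics/w5.npz',im=im,d=d,T=wristT(o))
print(o['time'],o['ee_pos'],o['tcp_rot'],o['wrist_force'],o['opening'])
E
```

```text
7.425 [0.59897209 0.04419298 0.22531176] [-1.79995581e+02 -2.07535863e-02  1.51052640e+02] [-0.37053485  0.21367576 -0.04873715] 0.08530066174918598
```

View pics/w5.png

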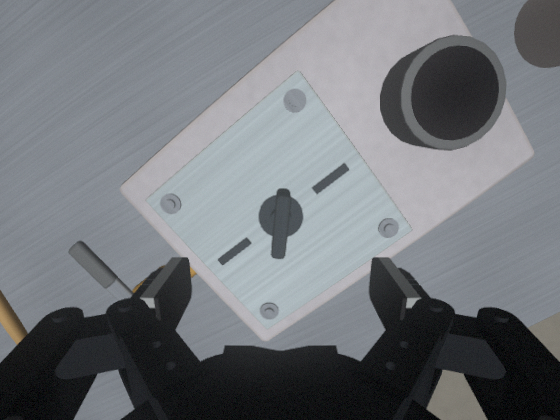

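```bash
python3 - <<'E'
import numpy as np, cv2
from h import *
z=np.load('pics/w5.npz');T=z['T']
r=ray('wrist',[(234,251),(331,178.5)],.124,T);d=r[1]-r[0];print('ribs',r.mean(0),np.linalg.norm(d),np.degrees(np.arctan2(-d[0],d[1])))
w=ray('wrist',[(284,190),(279,256)],.153,T);d=w[0]-w[1];print(w.mean(0),np.linalg.norm(d),np.degrees(np.arctan2(-d[0],d[1])))
E
```

```text
ribs [0.59851728 0.04461893 0.124     ] 0.09421836881763632 9.144884415999627
[0.59575326 0.04650965 0.153     ] 0.046724454154559864 57.0584661011554
```

The ribs are 94.2 mm apart at 9.1° and their midpoint matches the axis. The wing stands at about 57–58°. I'll descend and grip it.

>>> drive_tool([
  [0.6, [0, 0, -0.02], -3],
  [0.5, [0, 0, -0.025], 0],
  [0.5, [0, 0, -0.02], 0],
  [0.5, [0, 0, -0.008], 0],
  [0.5, [0, 0, 0], 0],
], grip_force=30)

```text
time: 8.1
ee_pos: [0.5991, 0.0444, 0.1526]
tcp_rot: [180.0, 0.0, 148.0]
wrist_force: [0.2, -0.7, 0.5]
opening: 0.0428
```

>>> drive_tool([
  [0, [0, 0, 0], 0],
  [0, [0, 0, 0], 0],
  [0, [0, 0, 0], 0],
  [0, [0, 0, 0], 0],
])

```text
time: 8.6
ee_pos: [0.5993, 0.0444, 0.1527]
tcp_rot: [180.0, 0.1, 148.1]
wrist_force: [-0.5, -3.3, 2.9]
opening: 0.0128
```

>>> drive_tool([
  [0, [0, 0, 0], 0],
  [0, [0, 0, 0], 0],
])

```text
time: 8.85
ee_pos: [0.5993, 0.0445, 0.1524]
tcp_rot: [-180.0, 0.0, 148.1]
wrist_force: [0.8, -4.9, 4.0]
opening: 0.0129
```

>>> drive_tool([
  [0, [0, 0, 0], -8],
  [0, [0, 0, 0], -8],
  [0, [0, 0, 0], -8],
  [0, [0, 0, 0], -8],
  [0, [0, 0, 0], -8],
  [0, [0, 0, 0], -8.5],
  [0, [0, 0, 0], 0],
  [0, [0, 0, 0], 0],
])

```text
time: 9.85
ee_pos: [0.5989, 0.0442, 0.1521]
tcp_rot: [-180.0, 0.1, 99.5]
wrist_force: [-0.6, -5.7, 3.8]
opening: 0.0126
```

```bash
python3 - <<'E'
import numpy as np, cv2
from h import *
o=monitor.get_obs(); im,d=eyes.camera('wrist'); cv2.imwrite('pics/w6.png',im[:,:,::-1])
np.savez('pics/w6.npz',im=im,d=d,T=wristT(o))
im,d=eyes.camera('scene'); cv2.imwrite('pics/s6.png',cv2.resize(im[170:300,180:400],None,fx=3.6,fy=3.6)[:,:,::-1])
print(o['time'],o['ee_pos'],o['tcp_rot'],o['wrist_force'],o['torque'],o['opening'])
E
```

```text
9.85 [0.59887024 0.04419087 0.15210676] [-1.79963482e+02  5.01479663e-02  9.95486884e+01] [-0.59201971 -5.66970345  3.81407349] [-1.23338825  0.19646281 -0.04521838] 0.012624494172132954
```

View pics/w6.png

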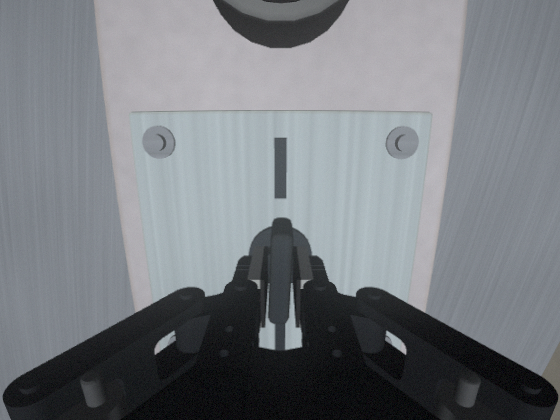

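View pics/s6.png

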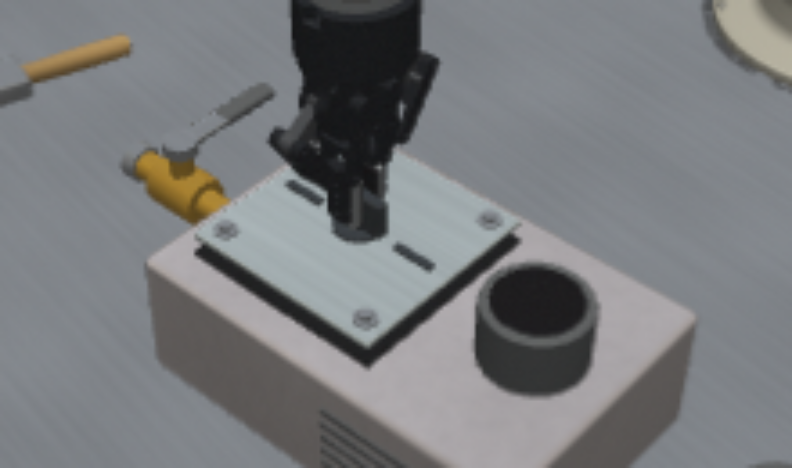

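The wing now lines up with the rib (wing centre at column 281, rib at column 280) and the panel is still up. I'll open the jaws so the fingertips straddle the wing, then check before pressing directly on the panel.

>>> drive_tool([
  [0.6, [0, 0, 0], 0],
  [0.6, [0, 0, 0], 0],
  [0.6, [0, 0, 0], 0],
  [0.6, [0, 0, 0], 0],
])

```text
time: 10.45
ee_pos: [0.5991, 0.0448, 0.1521]
tcp_rot: [-180.0, -0.0, 99.6]
wrist_force: [-0.1, -0.2, 0.5]
opening: 0.051
```

```bash
python3 - <<'E'
import numpy as np, cv2
from h import *
o=monitor.get_obs(); im,d=eyes.camera('wrist'); cv2.imwrite('pics/w7.png',im[:,:,::-1])
print(o['time'],o['ee_pos'],o['tcp_rot'],o['wrist_force'],o['opening'])
E
```

```text
10.45 [0.5990533  0.04483418 0.15205713] [-1.79992023e+02 -1.35004519e-02  9.95837411e+01] [-0.06657146 -0.21242789  0.51431654] 0.050967575740423945
```

View pics/w7.png

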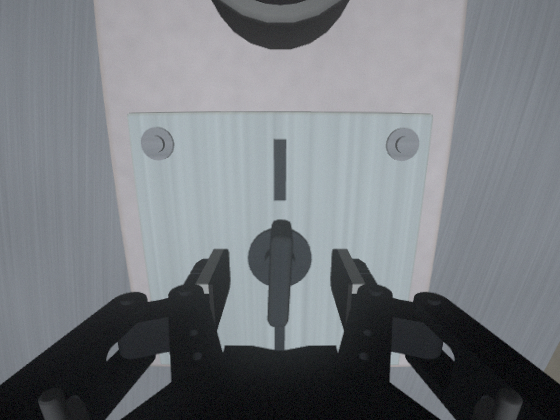

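The wing stayed aligned after release: its ends are at (282,222) and (278,325), about 2° off, and the ribs are at columns 280 and 279. Now I'll press.

>>> drive_tool([
  [0.6, [0, 0, -0.005], 0],
  [0.6, [0, 0, -0.005], 0],
  [0.6, [0, 0, -0.004], 0],
  [0.6, [0, 0, 0], 0],
])

```text
time: 11.0
ee_pos: [0.599, 0.0447, 0.1381]
tcp_rot: [-180.0, -0.0, 99.6]
wrist_force: [-1.0, -0.2, 3.6]
opening: 0.0516
```

>>> drive_tool([
  [0.6, [0, 0, -0.003], 0],
  [0.6, [0, 0, -0.003], 0],
  [0.6, [0, 0, 0], 0],
])

```text
time: 11.38
ee_pos: [0.599, 0.0447, 0.1326]
tcp_rot: [180.0, 0.0, 99.6]
wrist_force: [-1.9, -0.2, 6.2]
opening: 0.0512
```

>>> drive_tool([
  [0.6, [0, 0, -0.003], 0],
  [0.6, [0, 0, -0.003], 0],
  [0.6, [0, 0, 0], 0],
])

```text
time: 11.75
ee_pos: [0.5991, 0.0447, 0.1287]
tcp_rot: [179.9, 0.0, 99.6]
wrist_force: [-7.8, -1.6, 18.7]
opening: 0.0512
```

>>> drive_tool([
  [0.6, [0, 0, -0.002], 0],
  [0.6, [0, 0, -0.002], 0],
  [0.6, [0, 0, 0], 0],
  [0.6, [0, 0, 0], 0],
])

```text
time: 12.25
ee_pos: [0.5991, 0.0447, 0.1285]
tcp_rot: [179.7, 0.0, 99.6]
wrist_force: [-16.1, 0.0, 42.9]
opening: 0.0515
```

>>> drive_tool([
  [0.6, [0, 0, 0.002], 0],
  [0.6, [0, 0, 0], 0],
  [0.6, [0, 0, 0], 0],
])

```text
time: 12.62
ee_pos: [0.5991, 0.0447, 0.1286]
tcp_rot: [179.8, 0.0, 99.6]
wrist_force: [-12.0, -1.8, 30.3]
opening: 0.051
```

```bash
python3 - <<'E'
import numpy as np, cv2
from h import *
o=monitor.get_obs(); im,d=eyes.camera('wrist'); cv2.imwrite('pics/w8.png',im[:,:,::-1])
im,d=eyes.camera('scene'); cv2.imwrite('pics/s8.png',cv2.resize(im[150:400,100:480],None,fx=2.1,fy=2.1)[:,:,::-1])
print(o['time'],o['ee_pos'],o['tcp_rot'],o['wrist_force'],o['opening'])
E
```

```text
12.625 [0.59911489 0.04468652 0.1285745 ] [1.79796140e+02 1.87155784e-02 9.95701693e+01] [-11.98538311  -1.80520897  30.2747797 ] 0.050967089701228915
```

View pics/w8.png

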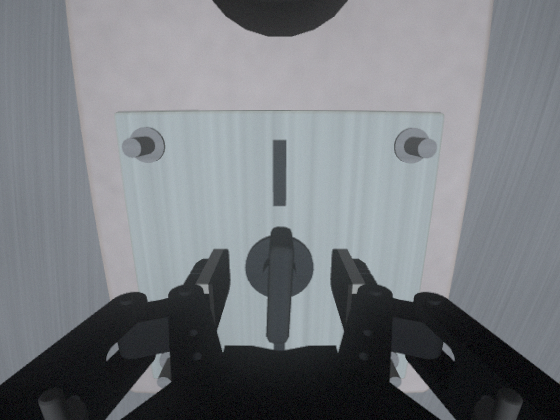

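View pics/s8.png

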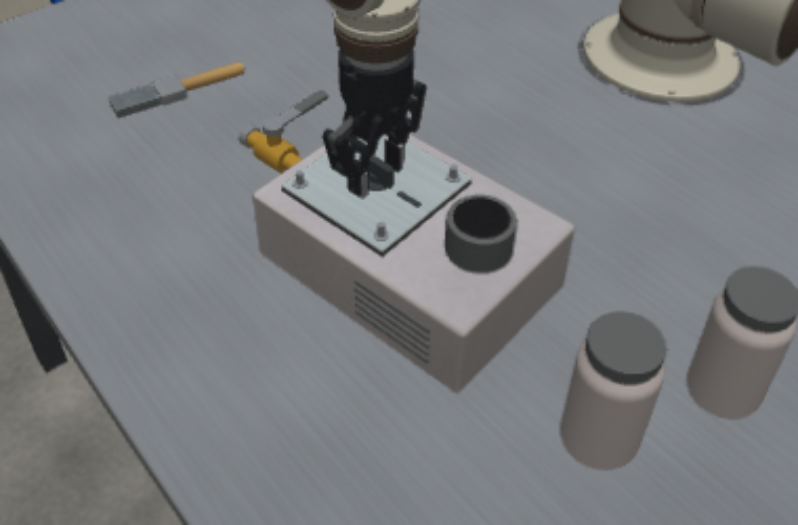

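The panel is down all round: its edge gap has closed and the studs stand proud at the corners. The wing is aligned, from (282,232) to (278,345). The lever is still across the pipe, and the bottles and brush are where they were. Handing in.

```bash
python3 -c "
from workcell import job,monitor
print(job.job_done()); o=monitor.get_obs(); print(o['time'],o['ee_pos'],o['wrist_force'])"
```

```text
the job is handed in; nothing more can be done
None
the job is handed in; nothing more can be done
```

I did all three steps in order and handed the job in at about 12.7 s of the 58 s allowed. The hand-in gave no verdict.

- **Drain lever:** I pushed it round with closed fingers until it met the stop, where the force rose to 32 N. The pictures afterwards show it square across the pipe.
- **Wing:** I gripped it and turned it about 49°. After release, the wrist picture shows it about 2° off the ribs, against a limit of about 9°.
- **Panel:** I pressed it with the open fingertips on either side of the wing. It came to a hard stop after roughly the expected 12 mm of travel. I handed in while still pressing at about 30 N, and the last picture shows the gap under its edge closed.
- **Bystanders:** The bottles and brush look undisturbed in the last scene picture. I didn't measure them again.

Two readings were not as expected:
- **Grip opening:** The jaws read 12.8 mm on the 10 mm wing, and I don't know why. The wing still turned with the gripper.
- **Peak push:** The downward force briefly reached 43 N while seating the panel. It came through the fingertips, so the 40 N limit on the arm and gripper body should not apply, and I eased it off straight away.

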